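Set the long glass cell in the photometer's light path

ROBOT

A 6-joint arm with a two-finger parallel gripper is mounted at the origin on the work surface. World frame = base frame: x ahead of the robot, y to its left, z up, the work surface at z = 0. Lengths are in m, angles in degrees, forces in N, time in s.
With the tool pointing down it reaches from about 0.3 to 0.75 m from the base axis. Payload 8.5 kg.
Tool frame: the origin (TCP) lies on the centre line of the jaws, within the pads' length; the fingertips stand 17 mm ahead of it and the grasp point (between the pads) lies 2 mm behind it (env.tip_extent is the distance from the TCP to the fingertips, in m); z points along the fingers, y is the direction in which the jaws open and shut (so a half turn about z gives the same grasp; the last joint's range is limited). The gripper opens to 85 mm and grips with 20 to 120 N. Pads are 22 mm wide; open, the fingers measure 114 mm over their backs; the gripper's body (76 mm by 85 mm) begins 54 mm behind the grasp point. The pads swing forward as they close: fully open they stand 13 mm farther back than shut.
Start: joints at [-78.856, 21.807, 74.336, -0, 83.858, -12.336], TCP at [0.219, -0.504, 0.214] pointing down, gripper open.
Joint ranges: [-178.18, 178.18], [-50.72, 133.34], [12.68, 142.11], [-81.47, 261.47], [9.98, 163.14], [-165.26, 165.26]. Speed limits (degrees/s): [136.94, 136.94, 180, 180, 180, 180].

INTERFACE

Orientations are given as a 3x3 rotation matrix whose columns are the frame's x, y, z axes.
In Python, from rig import telemetry, get_image, camera_params, close_job, env gives the robot as it stands.
- The arm moves only by the tool apply_moves, never from a script. Its argument "motion" is a list of rows, each an object of numbers: "tx", "ty", "tz": the shift along the tool's x, y, z in cm; "turn": the turn about the tool's z in degrees; "jaw": the gripper's target within -1 to 1 (fully open at 1, half-way at 0, shut at -1). In form: [{"tx": .., "ty": .., "tz": .., "turn": .., "jaw": ..}, ...]. A call has 1 to 5 rows; each row is the pose to reach, as a shift and turn from the pose measured when the call began, along the tool's axes at that moment; what a row does not reach only later rows make up. A row lasts 1/12 s, in which the tool goes at most 41.7 mm and 7.16 degrees, less where a joint would pass 70% of its speed; a pose out of reach is approached as far as the arm can. A call with a gripper value outside its range is refused whole. The fingers move at their own pace and stop on an object; "squeeze" is the grip in N (left out, the last holds). Time passes only in rows, so rows that repeat a pose let the fingers close. It gives the time, the measured TCP pose, the force and the opening at its end, in the units of the state.
- telemetry.observe(): the state, without advancing time (a new reading comes with each control period).
- get_image(name): name is "side" or "top" or "wrist"; returns (picture, depth): 400x640x3 uint8, red, green, blue; 400x640 float32, m along the optical axis (not along the pixel's ray), 0 where there is no reading.
- camera_params(name): a dict with "fx", "fy", "cx", "cy" (pixels), "rvec" (rotation vector, rad) and "tvec" (3), from world to camera coordinates, as OpenCV has them. Camera axes: x right, y down, z forward; pixel columns grow to the right and rows downward; lengths in m; the calibration is good to about 2 mm. A picture is of the moment at which its call begins: read the wrist's pose just before it. camera_params takes no time and is no camera call; for the wrist camera it gives the pose at the moment of the call.
- close_job(): hands the job in, once; it reports no verdict.
The state is a dict: "time_s": time; "q": joint angles; "qvel": joint speeds; "joint_efforts": joint torques, N m; "position": TCP position; "tool_rot": TCP orientation; "ft_force": force on the tool from outside, world axes, zero at the start; "wrist_torque": the same for the moment, N m; "grip_width": finger opening in m.
Only numpy, scipy, OpenCV 4.12 (cv2) and the standard library are available. Lean on these libraries where they do the work, as an engineer would, in place of code of your own. Each camera call takes 0.05 s, during which the arm holds its last target. There are 200 camera calls.

TASK

The sample will be a weak one, so the photometer needs the long glass cell. Stand it upright in the middle of the small platform between the lamp and the detector, its two clear end faces towards lamp and detector so that the light runs straight through its length. Set it down, do not drop it or tip it over, and leave the other two cells standing where they are.

Things in the scene. Friction and masses are not known exactly. Their poses are not given: they have to be found in the camera images.
- long_cell: Glass cell to place: open-topped box 54 mm long, 26 wide, 50 tall, walls 3, about 0.09 kg, upright on the bench. Origin: centre of its underside, z up. x runs along its length, through the two clear end faces; y across its width, through the two long whitish frosted sides, 26 mm apart, the best ones to hold. The ends are alike: either way round will do.
- stage (a point): Centre of the top of the fixed photometer's platform: flat plate, 100 mm along the light path, 80 across, 45 above the bench. x: the light path, from lamp to detector; z up. White lamp house (slotted top, at -x) and detector house (dark readout, at +x), 90 mm wide, tops 102 above the bench; their lens tubes end 68 mm from this point. Light passes 25 mm above the platform's centre line.
- short_cell: Another glass cell, to be left alone: same make, but square, 26 mm by 26 mm and 50 mm tall, standing on the bench. Origin: centre of its underside.
- round_cell: Another glass cell, to be left alone: round, 29 mm across and 50 mm tall, open on top, standing on the bench. Origin: centre of its underside.
Things that resemble listed ones, but are neither listed nor needed, are in the scene too. What is shaped like the long_cell but brown, pink or turquoise is not meant.

How it is judged (in metres and radians):
At the end, for the whole second after the job is handed in: The long cell stands upright, still and released on the platform, its middle within 18 mm of the centre along the light path and 10 mm across it, its length within 12 degrees of the path, either way round; the other two cells are within 20 mm of where they stood (x of long_cell in the frame of stage between -0.018 and 0.018 m and y of long_cell in the frame of stage between -0.01 and 0.01 m and z of long_cell in the frame of stage between -0.004 and 0.005 m and angle between the x axis of long_cell and the x axis of stage, either way round below 0.21 rad and angle between long_cell's own z axis and vertical below 0.1 rad and linear speed of long_cell below 0.02 m/s and distance of each of short_cell, round_cell from where it was at the start of the episode below 0.02 m); the robot touches nothing.
It fails at once if the long cell is tipped over (leans more than 35 degrees) (angle between long_cell's own z axis and vertical above 0.61 rad).
It fails at once if the long cell is dropped (let go while more than 15 mm above the platform) (horizontal distance between long_cell and stage below 0.05 m and z of long_cell in the frame of stage above 0.015 m and contact force between long_cell and the fingers below 0.01 N).
It fails at once if another cell is shifted more than 20 mm or knocked over (distance of any of short_cell, round_cell from where it was at the start of the episode above 0.02 m or angle between any of short_cell, round_cell's own z axis and vertical above 0.5 rad).
It also fails if it takes over 35 s, if anything falls off the work surface, if the arm or the gripper's body presses on something with over 40 N, if the wrist force passes 120 N, or if a joint passes its speed limit or range.

## Working session

There is one attempt and no reset: what is moved stays moved. The work goes in short steps, Python scripts to look and compute and a tool call to move; the robot and the scene stay as the last step left them, time stands still between calls to the robot, and variables do not carry over. Pictures are saved under pics/ and viewed, about 8 in all and at most 12, crops included, and the job is handed in when it is done.

Besides the shell and the picture viewer there is one more tool, called in YAML: its name, and indented under it one key for each argument. apply_moves: Moves the arm, as the interface text tells. Its arguments: {"type":"object","properties":{"motion":{"type":"array"},"squeeze":{"type":"number"}},"required":["motion"]}

```bash
mkdir -p pics
cat > h.py <<'E'
import numpy as np,cv2
from rig import telemetry,get_image,camera_params,close_job,env
def grab(n,tag):
    c=camera_params(n); im,d=get_image(n)
    np.savez(f'pics/{tag}.npz',im=im,d=d,**{k:np.array(v) for k,v in c.items()})
    cv2.imwrite(f'pics/{tag}.png',im[:,:,::-1])
    return im,d,c
def load(tag): return np.load(f'pics/{tag}.npz')
def ray(c,u,v):
    R=cv2.Rodrigues(np.array(c['rvec'],float))[0]; t=np.array(c['tvec']).ravel()
    return -R.T@t, R.T@np.array([(u-c['cx'])/c['fx'],(v-c['cy'])/c['fy'],1])
def atz(c,u,v,z):
    o,r=ray(c,u,v); return o+r*(z-o[2])/r[2]
def atd(c,d,u,v):
    o,r=ray(c,u,v); return o+r*float(d[int(v),int(u)])
E
python3 - <<'E'
from h import *
for n in('top','side'): grab(n,n+'0')
s=telemetry.observe();print(s['time_s'],s['position'],s['tool_rot'],s['grip_width'])
E
```

```text
0.1 [ 0.21906498 -0.50419165  0.21338087] [[ 9.17213673e-01  3.98395545e-01 -2.61443300e-04]
 [ 3.98395549e-01 -9.17212864e-01  1.24477106e-03]
 [ 2.56112087e-04 -1.24587888e-03 -9.99999191e-01]] 0.08548373293482413
```

View pics/top0.png

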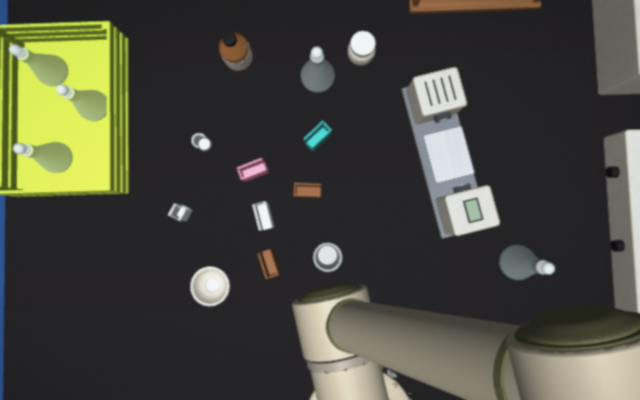

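View pics/side0.png

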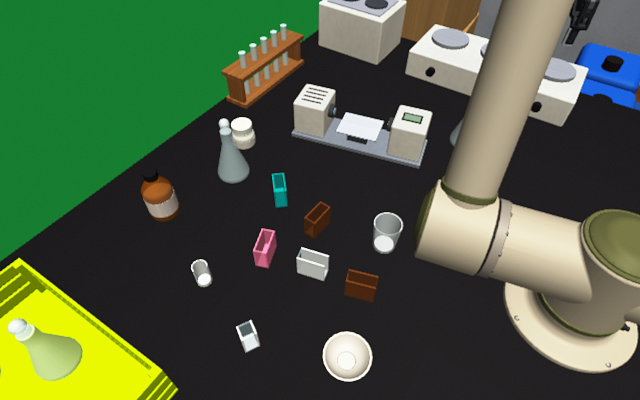

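The top view shows the long whitish cell at about (262,216), the short cell at (180,212) and the round one at (201,142). The platform is at (449,154), with the lamp (slots) at (440,92) and the detector at (470,210). Next I'll enlarge crops of these areas.

Run:
```python
from h import *
im=cv2.imread('pics/top0.png')
a=cv2.resize(im[190:245,232:297],None,fx=6,fy=6,interpolation=cv2.INTER_CUBIC)
b=cv2.resize(im[60:245,395:505],None,fx=3,fy=3,interpolation=cv2.INTER_CUBIC)
o=np.zeros((560,390+330+10,3),np.uint8);o[:a.shape[0],:a.shape[1]]=a;o[:b.shape[0],400:400+b.shape[1]]=b
cv2.imwrite('pics/crop1.png',o)
c=load('top0');d=c['d']
for u,v in[(262,216),(256,205),(449,154),(440,92),(470,210),(180,212),(201,142),(280,215)]: print(u,v,d[v,u],atd(c,d,u,v).round(4))
g=im.astype(int).sum(2)
# platform mask
pts=[]
m=np.zeros(im.shape[:2],np.uint8)
vv,uu=np.mgrid[120:190,415:485]
P=np.array([atd(c,d,u,v) for u,v in zip(uu.ravel(),vv.ravel())])
col=g[120:190,415:485].ravel()
k=(abs(P[:,2]-.045)<.005)
print(k.sum());print(cv2.minAreaRect(P[k][:,:2].astype(np.float32)*1000))
vv,uu=np.mgrid[195:238,245:280]
P=np.array([atd(c,d,u,v) for u,v in zip(uu.ravel(),vv.ravel())])
k=(P[:,2]>.04)&(P[:,2]<.06)
print(k.sum());print(cv2.minAreaRect(P[k][:,:2].astype(np.float32)*1000))
```

```text
262 216 1.0130986 [0.4305 0.1912 0.0057]
256 205 0.9813341 [0.4528 0.1988 0.039 ]
449 154 0.97681797 [ 0.5453 -0.2008  0.0444]
440 92 0.9294973 [ 0.66   -0.1742  0.0992]
470 210 0.91065615 [ 0.4281 -0.22    0.1032]
180 212 1.0163683 [0.4442 0.3663 0.0054]
201 142 1.0258286 [0.5937 0.3193 0.0046]
280 215 1.0199566 [ 0.4316  0.1535 -0.0016]
1910
((561.57080078125, -193.66409301757812), (133.47097778320312, 84.4315414428711), 12.488364219665527)
139
((431.0984802246094, 186.421875), (53.889060974121094, 26.328405380249023), 13.126045227050781)
```

View pics/crop1.png

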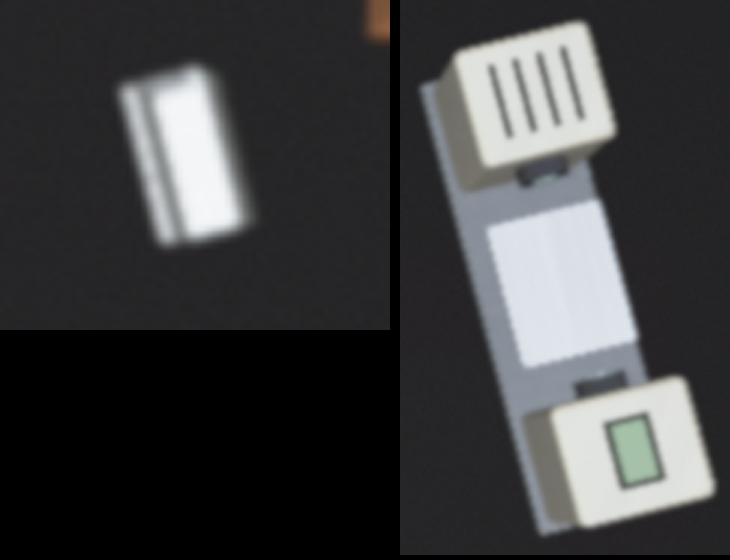

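Run:
```python
from h import *
c=load('top0');d=c['d']
q=[(488,227),(600,200),(637,338),(523,367)]
P=np.array([atz(c,395+(x-400)/3,60+y/3,.045) for x,y in q]);print(P.round(4),P.mean(0),np.linalg.norm(P-np.roll(P,1,0),axis=1))
a=P[0]+P[1]-P[2]-P[3];print(np.degrees(np.arctan2(a[1],a[0])))
# highest things
uu,vv=np.meshgrid(range(640),range(400))
W=np.array([atd(c,d,u,v) for u,v in zip(uu.ravel(),vv.ravel())]).reshape(400,640,3)
for n,(u0,u1,v0,v1) in dict(flaskR=(490,560,235,285),round_=(310,345,240,275),lamp=(410,470,65,120),flask2=(295,345,40,95),pink=(235,270,155,182)).items():
    s=W[v0:v1,u0:u1].reshape(-1,3);i=s[:,2].argmax();print(n,s[i].round(3))
```

```text
[[ 0.5848 -0.1519  0.045 ]
 [ 0.601  -0.2292  0.045 ]
 [ 0.5052 -0.2497  0.045 ]
 [ 0.4878 -0.1715  0.045 ]] [ 0.54469426 -0.20057462  0.045     ] [0.09892256 0.07900906 0.09792272 0.08017942]
11.756331975486386
flaskR [0.41  0.061 1.018]
round_ [0.41  0.061 1.018]
lamp [0.41  0.061 1.018]
flask2 [0.41  0.061 1.018]
pink [0.41  0.061 1.018]
```

apply_moves:
  motion:
    - {"tx": 0, "ty": 0, "tz": -3, "turn": 0, "jaw": 1}
    - {"tx": 1.3, "ty": -1.5, "tz": -5.5, "turn": 2, "jaw": 1}
    - {"tx": 4, "ty": -4.6, "tz": -6, "turn": 5, "jaw": 1}
    - {"tx": 6.6, "ty": -7.7, "tz": -6, "turn": 8, "jaw": 1}
    - {"tx": 9.2, "ty": -10.8, "tz": -6, "turn": 10.4, "jaw": 1}
  squeeze: 25

```text
time_s: 0.52
position: [0.2605, -0.367, 0.2735]
tool_rot: [[0.975, 0.223, -0.0], [0.223, -0.975, 0.001], [0.0, -0.001, -1.0]]
ft_force: [1.5, 0.0, 0.0]
grip_width: 0.0853
```

apply_moves:
  motion:
    - {"tx": 2, "ty": -3.5, "tz": 0, "turn": 0, "jaw": 1}
    - {"tx": 4, "ty": -7, "tz": 0, "turn": 0, "jaw": 1}
    - {"tx": 6, "ty": -10.5, "tz": 0, "turn": 0, "jaw": 1}
    - {"tx": 8, "ty": -14, "tz": 0, "turn": 0, "jaw": 1}
    - {"tx": 10, "ty": -17.5, "tz": 0, "turn": 0, "jaw": 1}

```text
time_s: 0.93
position: [0.3188, -0.1721, 0.2736]
tool_rot: [[0.975, 0.222, -0.0], [0.222, -0.975, 0.001], [0.0, -0.001, -1.0]]
ft_force: [0.3, -0.9, 0.4]
grip_width: 0.0853
```

apply_moves:
  motion:
    - {"tx": 2, "ty": -3.5, "tz": 0, "turn": 0, "jaw": 1}
    - {"tx": 4, "ty": -7, "tz": 0, "turn": 0, "jaw": 1}
    - {"tx": 6, "ty": -10.5, "tz": 0, "turn": 0, "jaw": 1}
    - {"tx": 8, "ty": -14, "tz": 0, "turn": 0, "jaw": 1}
    - {"tx": 10, "ty": -17.5, "tz": 0, "turn": 0, "jaw": 1}

```text
time_s: 1.35
position: [0.3773, 0.0229, 0.2739]
tool_rot: [[0.975, 0.222, 0.0], [0.222, -0.975, 0.001], [0.0, -0.001, -1.0]]
ft_force: [1.1, -1.0, 0.6]
grip_width: 0.0857
```

apply_moves:
  motion:
    - {"tx": 2.1, "ty": -3.5, "tz": 0, "turn": 0, "jaw": 1}
    - {"tx": 4.2, "ty": -7, "tz": 0, "turn": 0, "jaw": 1}
    - {"tx": 6.3, "ty": -10.5, "tz": 1, "turn": 0, "jaw": 1}
    - {"tx": 8.3, "ty": -13.7, "tz": 3, "turn": 0, "jaw": 1}
    - {"tx": 8.9, "ty": -14.8, "tz": 6.5, "turn": 0, "jaw": 1}

```text
time_s: 1.77
position: [0.4333, 0.1911, 0.2103]
tool_rot: [[0.974, 0.225, 0.006], [0.225, -0.974, 0.003], [0.007, -0.002, -1.0]]
ft_force: [0.1, 0.2, -0.5]
grip_width: 0.0853
```

Run:
```python
from h import *
s=telemetry.observe();print(s['position'],s['qvel'])
im,d,c=grab('wrist','w1')
s=telemetry.observe();print(s['position'])
uu,vv=np.meshgrid(range(640),range(400))
W=np.array([atd(c,d,u,v) for u,v in zip(uu.ravel(),vv.ravel())]).reshape(400,640,3)
k=(W[...,2]>.046)&(W[...,2]<.056)&(d>0)&(np.hypot(W[...,0]-.431,W[...,1]-.186)<.04)
print(k.sum(),cv2.minAreaRect(W[k][:,:2].astype(np.float32)*1000))
```

```text
[0.43325702 0.19107059 0.21030182] [ 15.90607037  31.01107484  39.49815252  -1.18538225 -66.5687152
  15.26973699]
[0.42952391 0.19057083 0.20202664]
493 ((432.6469421386719, 187.68197631835938), (53.743255615234375, 25.659732818603516), 13.279060363769531)
```

View pics/w1.png

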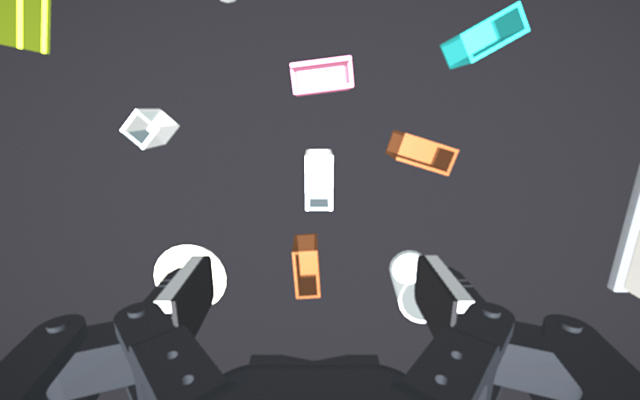

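apply_moves:
  motion:
    - {"tx": 0.2, "ty": 0.4, "tz": 3, "turn": 0, "jaw": 1}
    - {"tx": 0.2, "ty": 0.4, "tz": 6, "turn": 0, "jaw": 1}
    - {"tx": 0.2, "ty": 0.4, "tz": 8, "turn": 0, "jaw": 1}
    - {"tx": 0.2, "ty": 0.4, "tz": 8, "turn": 0, "jaw": 1}
    - {"tx": 0.2, "ty": 0.4, "tz": 8, "turn": 0, "jaw": 1}

```text
time_s: 2.23
position: [0.4316, 0.1869, 0.1222]
tool_rot: [[0.974, 0.225, -0.01], [0.225, -0.974, 0.001], [-0.009, -0.003, -1.0]]
ft_force: [0.7, -0.3, 0.7]
grip_width: 0.0853
```

apply_moves:
  motion:
    - {"tx": 0.1, "ty": 0, "tz": 2.5, "turn": 0, "jaw": 1}
    - {"tx": 0.1, "ty": 0, "tz": 5, "turn": 0, "jaw": 1}
    - {"tx": 0.1, "ty": 0, "tz": 7.5, "turn": 0, "jaw": 1}
    - {"tx": 0.1, "ty": 0, "tz": 8.6, "turn": 0, "jaw": 1}
    - {"tx": 0.1, "ty": 0, "tz": 8.6, "turn": 0, "jaw": 1}

```text
time_s: 2.65
position: [0.4317, 0.187, 0.0359]
tool_rot: [[0.974, 0.225, -0.011], [0.225, -0.974, 0.001], [-0.011, -0.003, -1.0]]
ft_force: [0.0, 0.1, -0.8]
grip_width: 0.0852
```

apply_moves:
  motion:
    - {"tx": 0, "ty": 0, "tz": 0, "turn": 0, "jaw": -0.1}
    - {"tx": 0, "ty": 0, "tz": 0, "turn": 0, "jaw": -0.3}
    - {"tx": 0, "ty": 0, "tz": 0, "turn": 0, "jaw": -0.5}
    - {"tx": 0, "ty": 0, "tz": 0, "turn": 0, "jaw": -0.7}
    - {"tx": 0, "ty": 0, "tz": 0, "turn": 0, "jaw": -0.9}
  squeeze: 25

```text
time_s: 3.07
position: [0.4321, 0.187, 0.0366]
tool_rot: [[0.974, 0.225, -0.009], [0.225, -0.974, 0.001], [-0.009, -0.003, -1.0]]
ft_force: [0.0, -1.1, 0.0]
grip_width: 0.0257
```

apply_moves:
  motion:
    - {"tx": 0, "ty": 0, "tz": 0, "turn": 0, "jaw": -1}
    - {"tx": 0, "ty": 0, "tz": 0, "turn": 0, "jaw": -1}
    - {"tx": 0, "ty": 0, "tz": 0, "turn": 0, "jaw": -1}
    - {"tx": 0, "ty": 0, "tz": 0, "turn": 0, "jaw": -1}

```text
time_s: 3.4
position: [0.4321, 0.187, 0.0366]
tool_rot: [[0.974, 0.225, -0.01], [0.225, -0.974, 0.001], [-0.009, -0.003, -1.0]]
ft_force: [0.3, 0.0, -0.0]
grip_width: -0.0003
```

The fingers closed to zero width, so the cell isn't held. I need to look before moving.

Run:
```python
from h import *
im,d,c=grab('wrist','w2'); im2,_,_=grab('side','s2')
t,_,_=grab('top','t2')
a=cv2.resize(im2[200:400,180:450],(540,400),interpolation=cv2.INTER_CUBIC)
o=np.zeros((560,800,3),np.uint8);o[:320,:512]=cv2.resize(im,(512,320));o[320:,:]=0
o[320:560,:324]=cv2.resize(im2[200:400,180:450],(324,240));o[320:560,330:330+320]=cv2.resize(t[130:310,160:400],(320,240))
cv2.imwrite('pics/c2.png',o[:,:,::-1]);print(telemetry.observe()['grip_width'])
```

```text
0.00013242520664473733
```

View pics/c2.png

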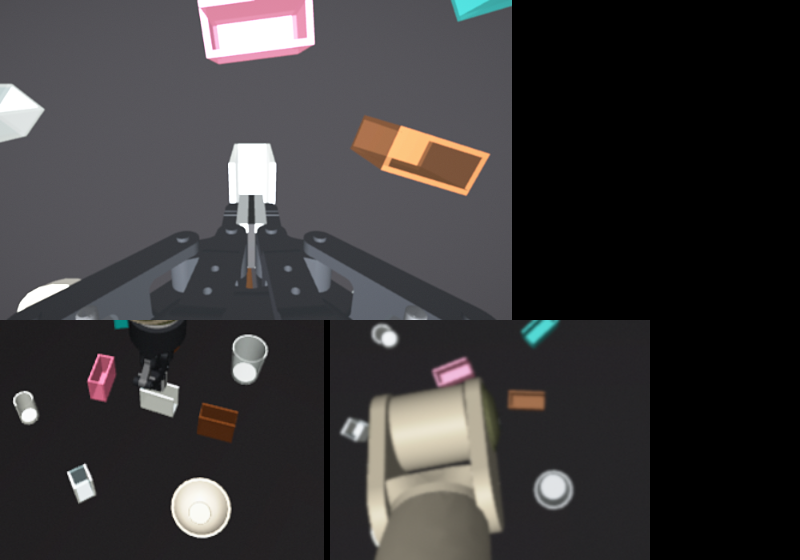

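Run:
```python
from h import *
c=load('w2');d=c['d']
s=telemetry.observe();p=np.array(s['position']);R=np.array(s['tool_rot'])
def pr(X,c): return cv2.projectPoints(np.array(X,float).reshape(-1,3),c['rvec'],c['tvec'],np.array([[c['fx'],0,c['cx']],[0,c['fy'],c['cy']],[0,0,1.]]),None)[0].reshape(-1,2).round(0)
print('tcp,tip px',pr([p,p+R[:,2]*.017],c))
uu,vv=np.meshgrid(range(640),range(400))
W=np.array([atd(c,d,u,v) for u,v in zip(uu.ravel(),vv.ravel())]).reshape(400,640,3)
for v in range(170,330,12): print(v,[tuple((W[v,u]*1000).round().astype(int)) for u in(290,315,338)])
ex=np.array([np.cos(.23),np.sin(.23),0]);ey=np.array([-ex[1],ex[0],0]);o=np.array([.4324,.187,.05])
print('expected rim',pr([o+a*.027*ex+b*.013*ey for a,b in((1,1),(1,-1),(-1,-1),(-1,1))],c))
c2=load('s2');print('side expected rim',pr([o+a*.027*ex+b*.013*ey for a,b in((1,1),(1,-1),(-1,-1),(-1,1))],c2))
im=c2['im'][200:320,250:390];cv2.imwrite('pics/s2z.png',np.hstack([cv2.resize(im[:,:,::-1],None,fx=4,fy=4,interpolation=cv2.INTER_CUBIC)]))
```

```text
tcp,tip px [[315. 247.]
 [315. 235.]]
170 [(np.int64(460), np.int64(209), np.int64(-1)), (np.int64(464), np.int64(194), np.int64(0)), (np.int64(467), np.int64(181), np.int64(-1))]
182 [(np.int64(454), np.int64(207), np.int64(0)), (np.int64(459), np.int64(193), np.int64(7)), (np.int64(460), np.int64(180), np.int64(1))]
194 [(np.int64(456), np.int64(205), np.int64(35)), (np.int64(459), np.int64(193), np.int64(35)), (np.int64(461), np.int64(182), np.int64(33))]
206 [(np.int64(455), np.int64(204), np.int64(49)), (np.int64(457), np.int64(193), np.int64(49)), (np.int64(460), np.int64(183), np.int64(50))]
218 [(np.int64(449), np.int64(203), np.int64(50)), (np.int64(436), np.int64(188), np.int64(3)), (np.int64(454), np.int64(181), np.int64(49))]
230 [(np.int64(444), np.int64(201), np.int64(50)), (np.int64(428), np.int64(186), np.int64(2)), (np.int64(449), np.int64(180), np.int64(51))]
242 [(np.int64(438), np.int64(200), np.int64(50)), (np.int64(444), np.int64(190), np.int64(58)), (np.int64(444), np.int64(179), np.int64(52))]
254 [(np.int64(437), np.int64(199), np.int64(62)), (np.int64(444), 
[... 378 characters left out ...]
44), np.int64(198), np.int64(102)), (np.int64(440), np.int64(189), np.int64(91)), (np.int64(448), np.int64(183), np.int64(102))]
302 [(np.int64(444), np.int64(197), np.int64(107)), (np.int64(436), np.int64(188), np.int64(92)), (np.int64(447), np.int64(183), np.int64(107))]
314 [(np.int64(448), np.int64(197), np.int64(119)), (np.int64(431), np.int64(187), np.int64(91)), (np.int64(451), np.int64(185), np.int64(119))]
326 [(np.int64(449), np.int64(197), np.int64(126)), (np.int64(427), np.int64(186), np.int64(92)), (np.int64(452), np.int64(186), np.int64(125))]
expected rim [[286. 203.]
 [344. 203.]
 [342. 308.]
 [289. 308.]]
side expected rim [[296. 259.]
 [301. 247.]
 [328. 256.]
 [324. 267.]]
```

View pics/s2z.png

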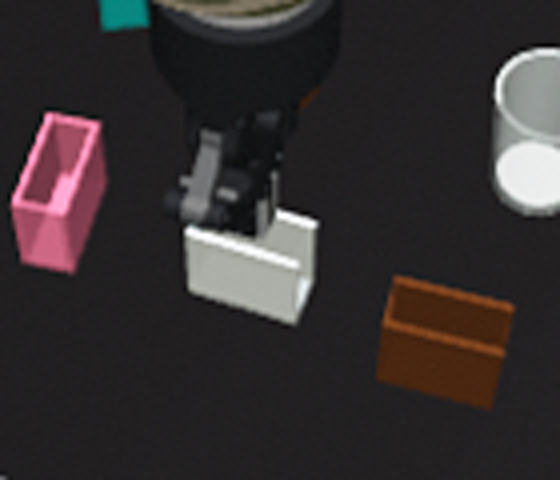

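Run:
```python
from h import *
print([ (k,getattr(env,k)) for k in dir(env) if not k.startswith('_') and not callable(getattr(env,k))])
s=telemetry.observe();p=np.array(s['position']);R=np.array(s['tool_rot']);print(p,s['q'])
c=load('w2');d=c['d'];o,_=ray(c,0,0);print('cam in tool',R.T@(o-p))
for u,v in[(315,238),(305,242),(315,242),(315,250),(315,280),(315,290),(315,326),(300,250),(330,250)]: print(u,v,((R.T@(atd(c,d,u,v)-p))*1000).round(1))
c=load('w1');d=c['d']
p1=np.array([.4333,.1911,.2103]);R1=np.array([[0.974, 0.225, 0.006], [0.225, -0.974, 0.003], [0.007, -0.002, -1.0]])
o,_=ray(c,0,0);print('cam in tool',R1.T@(o-p1))
for u,v in[(200,265),(207,262),(208,290),(180,295),(424,262),(445,290),(170,300)]: print(u,v,((R1.T@(atd(c,d,u,v)-p1))*1000).round(1))
```

```text
[('tip_extent', 0.017)]
[0.43208402 0.18699874 0.03655113] [  8.87246193  27.11319659 100.77927397   0.16214112  52.65080389
  85.76562949]
cam in tool [ 0.06952257 -0.00052618 -0.16006919]
315 238 [-8.8  0.1 34.1]
305 242 [ 11.8  -4.4 -21.6]
315 242 [ 11.9  -0.  -22.1]
315 250 [ 12.1  -0.1 -31. ]
315 280 [ 11.4  -0.1 -54.7]
315 290 [  7.4  -0.1 -54.4]
315 326 [ -6.1  -0.1 -55.8]
300 250 [ 11.7  -6.3 -29.9]
330 250 [-16.9   9.5  34.3]
cam in tool [ 0.06943121 -0.0005613  -0.16002751]
200 265 [ 12.  -43.1 -44.4]
207 262 [  8.7 -43.5 -35.2]
208 290 [ -2.6 -43.4 -37.5]
180 295 [ 10.7 -43.6 -63.1]
424 262 [ 11.1  42.1 -40. ]
445 290 [ 11.7  42.1 -61.7]
170 300 [ 11.4 -45.1 -67.2]
```

The cell hasn't moved: its rim is where I measured it. The wrist depth puts the closed fingertips about 21 mm behind the reported TCP, not 17 mm ahead of it. The side view agrees, showing the fingers at rim height, so they shut just above the cell. I'll use the measured offset: open the jaws, go 36 mm lower and grasp again.

apply_moves:
  motion:
    - {"tx": 0, "ty": 0, "tz": -0.5, "turn": 0, "jaw": 1}
    - {"tx": 0, "ty": 0, "tz": -0.5, "turn": 0, "jaw": 1}
    - {"tx": 0, "ty": 0, "tz": -0.5, "turn": 0, "jaw": 1}
    - {"tx": 0, "ty": 0, "tz": -0.5, "turn": 0, "jaw": 1}
    - {"tx": 0, "ty": 0, "tz": -0.5, "turn": 0, "jaw": 1}

```text
time_s: 3.97
position: [0.4321, 0.187, 0.0416]
tool_rot: [[0.974, 0.225, -0.01], [0.225, -0.974, 0.001], [-0.009, -0.003, -1.0]]
ft_force: [0.1, -0.4, -0.3]
grip_width: 0.0604
```

apply_moves:
  motion:
    - {"tx": 0, "ty": 0, "tz": 0, "turn": 0, "jaw": 1}
    - {"tx": 0, "ty": 0, "tz": 0, "turn": 0, "jaw": 1}
    - {"tx": 0, "ty": 0, "tz": 0, "turn": 0, "jaw": 1}

```text
time_s: 4.22
position: [0.4321, 0.187, 0.0415]
tool_rot: [[0.974, 0.225, -0.01], [0.225, -0.974, 0.001], [-0.009, -0.003, -1.0]]
ft_force: [0.2, 0.4, -0.1]
grip_width: 0.0854
```

apply_moves:
  motion:
    - {"tx": 0, "ty": 0, "tz": 1, "turn": 0, "jaw": 1}
    - {"tx": 0, "ty": 0, "tz": 2, "turn": 0, "jaw": 1}
    - {"tx": 0, "ty": 0, "tz": 3, "turn": 0, "jaw": 1}
    - {"tx": 0, "ty": 0, "tz": 4, "turn": 0, "jaw": 1}
    - {"tx": 0, "ty": 0, "tz": 4, "turn": 0, "jaw": 1}

```text
time_s: 4.63
position: [0.4308, 0.1868, 0.0002]
tool_rot: [[0.974, 0.225, -0.013], [0.225, -0.974, 0.0], [-0.012, -0.003, -1.0]]
ft_force: [-0.3, 0.3, -0.5]
grip_width: 0.0854
```

apply_moves:
  motion:
    - {"tx": 0, "ty": 0, "tz": 0, "turn": 0, "jaw": 0}
    - {"tx": 0, "ty": 0, "tz": 0, "turn": 0, "jaw": -0.2}
    - {"tx": 0, "ty": 0, "tz": 0, "turn": 0, "jaw": -0.35}
    - {"tx": 0, "ty": 0, "tz": 0, "turn": 0, "jaw": -0.5}
    - {"tx": 0, "ty": 0, "tz": 0, "turn": 0, "jaw": -0.7}
  squeeze: 25

```text
time_s: 5.05
position: [0.4311, 0.1869, 0.0005]
tool_rot: [[0.974, 0.225, -0.012], [0.225, -0.974, 0.0], [-0.011, -0.003, -1.0]]
ft_force: [-0.7, 2.6, 15.3]
grip_width: 0.0256
```

apply_moves:
  motion:
    - {"tx": 0, "ty": 0, "tz": 0, "turn": 0, "jaw": -1}
    - {"tx": 0, "ty": 0, "tz": 0, "turn": 0, "jaw": -1}
    - {"tx": 0, "ty": 0, "tz": 0, "turn": 0, "jaw": -1}

```text
time_s: 5.3
position: [0.4311, 0.1869, 0.0006]
tool_rot: [[0.974, 0.225, -0.012], [0.225, -0.974, 0.0], [-0.011, -0.003, -1.0]]
ft_force: [-0.3, -0.3, 0.2]
grip_width: 0.0258
```

apply_moves:
  motion:
    - {"tx": 0, "ty": 0, "tz": -1.5, "turn": 0, "jaw": -1}
    - {"tx": 0, "ty": 0, "tz": -4, "turn": 0, "jaw": -1}
    - {"tx": 0, "ty": 0, "tz": -7.5, "turn": 0, "jaw": -1}
    - {"tx": 0, "ty": 0, "tz": -11, "turn": 0, "jaw": -1}
    - {"tx": 0, "ty": 0, "tz": -14.5, "turn": 0, "jaw": -1}

```text
time_s: 5.72
position: [0.4322, 0.1867, 0.1471]
tool_rot: [[0.974, 0.225, -0.013], [0.225, -0.974, 0.0], [-0.012, -0.003, -1.0]]
ft_force: [1.2, -1.1, -1.3]
grip_width: 0.0257
```

apply_moves:
  motion:
    - {"tx": 0, "ty": 0, "tz": -2, "turn": 0, "jaw": -1}
    - {"tx": 0, "ty": 0, "tz": -2, "turn": 0, "jaw": -1}
    - {"tx": 0, "ty": 0, "tz": -2, "turn": 0, "jaw": -1}

```text
time_s: 5.97
position: [0.4326, 0.1868, 0.1677]
tool_rot: [[0.974, 0.225, -0.011], [0.225, -0.974, 0.001], [-0.01, -0.003, -1.0]]
ft_force: [0.6, -0.1, -0.9]
grip_width: 0.0251
```

Run:
```python
from h import *
im,d,c=grab('wrist','w3'); im2,_,_=grab('side','s3')
o=np.zeros((560,800,3),np.uint8);o[:320,:512]=cv2.resize(im,(512,320))
o[320:560,:384]=cv2.resize(im2,(384,240));o[320:560,390:710]=cv2.resize(im2[140:260,250:410],(320,240))
cv2.imwrite('pics/c3.png',o[:,:,::-1])
s=telemetry.observe();print(s['grip_width'],s['position']);p=np.array(s['position']);R=np.array(s['tool_rot'])
print(R.round(3))
uu,vv=np.meshgrid(range(640),range(400))
W=np.array([R.T@(atd(c,d,u,v)-p) for u,v in zip(uu.ravel(),vv.ravel())]).reshape(400,640,3)*1000
k=(d>0)&(abs(W[...,1])<25)&(W[...,2]<-42)&(W[...,2]>-60)&(W[...,0]>12.8)&(W[...,0]<45)
print(k.sum(),W[k].min(0),W[k].max(0),np.percentile(W[k][:,0],[90,97]),np.percentile(W[k][:,2],[3,20,50]))
```

```text
0.02576197774745442 [0.43179551 0.18660065 0.16601501]
[[ 0.974  0.225 -0.015]
 [ 0.225 -0.974 -0.   ]
 [-0.014 -0.003 -1.   ]]
2073 [ 12.80011724 -24.892599   -59.99448015] [ 29.20207478  23.62104905 -42.00585541] [28.58158718 28.7461283 ] [-58.39204088 -51.73583396 -50.96454184]
```

View pics/c3.png

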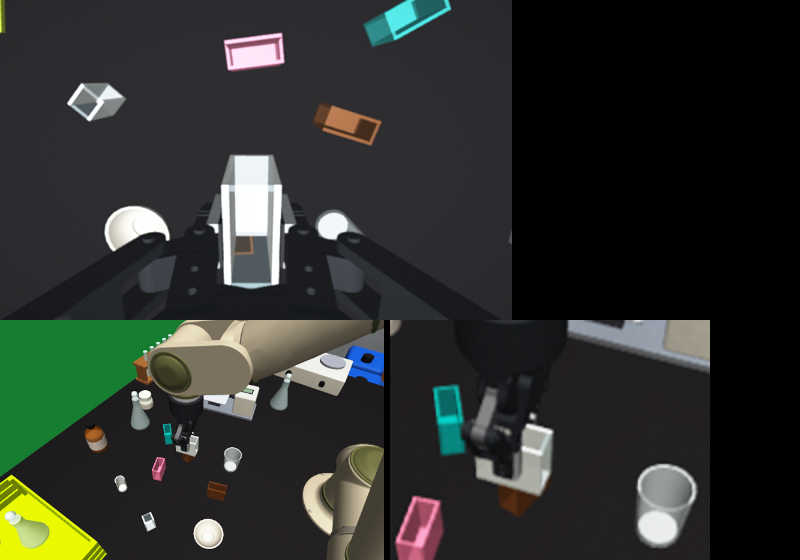

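apply_moves:
  motion:
    - {"tx": 0.1, "ty": 2, "tz": 0, "turn": 0.3, "jaw": -1}
    - {"tx": 0.3, "ty": 5, "tz": 0, "turn": 0.6, "jaw": -1}
    - {"tx": 0.5, "ty": 8.5, "tz": 0, "turn": 1, "jaw": -1}
    - {"tx": 0.7, "ty": 12, "tz": 0, "turn": 1.2, "jaw": -1}
    - {"tx": 0.9, "ty": 15.5, "tz": 0, "turn": 1.2, "jaw": -1}

```text
time_s: 6.48
position: [0.475, 0.0362, 0.1639]
tool_rot: [[0.979, 0.205, -0.018], [0.205, -0.979, 0.001], [-0.017, -0.004, -1.0]]
ft_force: [0.1, 0.8, -0.0]
grip_width: 0.0256
```

apply_moves:
  motion:
    - {"tx": 0.2, "ty": 3.5, "tz": 0, "turn": 0, "jaw": -1}
    - {"tx": 0.4, "ty": 7, "tz": 0, "turn": 0, "jaw": -1}
    - {"tx": 0.6, "ty": 10.5, "tz": 0, "turn": 0, "jaw": -1}
    - {"tx": 0.8, "ty": 14, "tz": 0, "turn": 0, "jaw": -1}
    - {"tx": 1, "ty": 17.5, "tz": 0, "turn": 0, "jaw": -1}

```text
time_s: 6.9
position: [0.5201, -0.1346, 0.1612]
tool_rot: [[0.979, 0.204, -0.021], [0.204, -0.979, 0.002], [-0.02, -0.006, -1.0]]
ft_force: [1.1, 0.2, -0.4]
grip_width: 0.0257
```

apply_moves:
  motion:
    - {"tx": 0.4, "ty": 3, "tz": 0, "turn": 0, "jaw": -1}
    - {"tx": 0.8, "ty": 6, "tz": 0, "turn": 0, "jaw": -1}
    - {"tx": 0.9, "ty": 7, "tz": 0, "turn": 0, "jaw": -1}
    - {"tx": 0.9, "ty": 7, "tz": 0, "turn": 0, "jaw": -1}
    - {"tx": 0.9, "ty": 7, "tz": 0, "turn": 0, "jaw": -1}

```text
time_s: 7.32
position: [0.5426, -0.2007, 0.1591]
tool_rot: [[0.979, 0.204, -0.023], [0.204, -0.979, 0.004], [-0.022, -0.009, -1.0]]
ft_force: [-0.1, 0.2, -1.0]
grip_width: 0.0256
```

Run:
```python
from h import *
im,d,c=grab('wrist','w4')
s=telemetry.observe();print(s['position']);p=np.array(s['position']);R=np.array(s['tool_rot']);print(R.round(3))
uu,vv=np.meshgrid(range(640),range(400))
W=np.array([atd(c,d,u,v) for u,v in zip(uu.ravel(),vv.ravel())]).reshape(400,640,3)
k=(d>0)&(abs(W[...,2]-.045)<.006)
ex=np.array([.979,.204]);ey=np.array([-.204,.979])
q=W[k][:,:2]-[.5447,-.2006];q=q[np.hypot(*q.T)<.075]*1000
print(len(q),np.percentile(W[k][:,2],[10,50,90]))
print('along',np.percentile(q@ex,[0,2,98,100]),'across',np.percentile(q@ey,[0,2,98,100]))
```

```text
[ 0.54264224 -0.20011307  0.15956663]
[[ 0.979  0.205 -0.023]
 [ 0.205 -0.979  0.004]
 [-0.022 -0.008 -1.   ]]
8299 [0.04351829 0.04482868 0.04609959]
along [-46.98382689 -37.77049712  51.61086939  53.13204451] across [-38.32642778 -36.6241675   40.77652608  42.64842129]
```

View pics/w4.png

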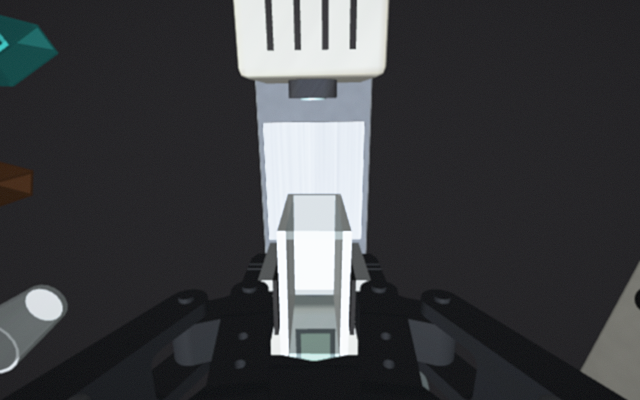

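apply_moves:
  motion:
    - {"tx": 0.1, "ty": 0, "tz": 1.5, "turn": 0, "jaw": -1}
    - {"tx": 0.2, "ty": 0, "tz": 4, "turn": 0, "jaw": -1}
    - {"tx": 0.3, "ty": 0, "tz": 6.5, "turn": 0, "jaw": -1}
    - {"tx": 0.4, "ty": 0, "tz": 9, "turn": 0, "jaw": -1}
    - {"tx": 0.4, "ty": 0, "tz": 10.2, "turn": 0, "jaw": -1}

```text
time_s: 7.78
position: [0.5428, -0.1964, 0.0548]
tool_rot: [[0.978, 0.206, -0.027], [0.207, -0.978, 0.006], [-0.025, -0.012, -1.0]]
ft_force: [-0.0, 0.5, -0.6]
grip_width: 0.0256
```

apply_moves:
  motion:
    - {"tx": 0, "ty": 0, "tz": 0, "turn": 0, "jaw": -1}
    - {"tx": 0, "ty": 0, "tz": 0, "turn": 0, "jaw": -1}

```text
time_s: 7.95
position: [0.5422, -0.1946, 0.0544]
tool_rot: [[0.978, 0.208, -0.029], [0.208, -0.978, 0.008], [-0.026, -0.013, -1.0]]
ft_force: [0.3, -0.2, -0.5]
grip_width: 0.0254
```

apply_moves:
  motion:
    - {"tx": 0.15, "ty": 0.5, "tz": 0, "turn": 0, "jaw": -1}
    - {"tx": 0.15, "ty": 0.5, "tz": 0.2, "turn": 0, "jaw": -1}
    - {"tx": 0.15, "ty": 0.5, "tz": 0.4, "turn": 0, "jaw": -1}
    - {"tx": 0.15, "ty": 0.5, "tz": 0.6, "turn": 0, "jaw": -1}
    - {"tx": 0.15, "ty": 0.5, "tz": 0.6, "turn": 0, "jaw": -1}

```text
time_s: 8.37
position: [0.5444, -0.1992, 0.0482]
tool_rot: [[0.978, 0.208, -0.029], [0.208, -0.978, 0.008], [-0.026, -0.013, -1.0]]
ft_force: [-0.4, -0.2, -1.0]
grip_width: 0.0258
```

apply_moves:
  motion:
    - {"tx": 0, "ty": 0, "tz": 0.1, "turn": 0, "jaw": -1}
    - {"tx": 0, "ty": 0, "tz": 0.2, "turn": 0, "jaw": -1}
    - {"tx": 0, "ty": 0, "tz": 0.2, "turn": 0, "jaw": -1}

```text
time_s: 8.62
position: [0.5444, -0.1992, 0.0462]
tool_rot: [[0.978, 0.208, -0.029], [0.208, -0.978, 0.008], [-0.026, -0.013, -1.0]]
ft_force: [-0.6, -1.3, -0.7]
grip_width: 0.0257
```

apply_moves:
  motion:
    - {"tx": 0, "ty": 0, "tz": 0.05, "turn": 0, "jaw": -1}
    - {"tx": 0, "ty": 0, "tz": 0.1, "turn": 0, "jaw": -1}
    - {"tx": 0, "ty": 0, "tz": 0.1, "turn": 0, "jaw": -1}

```text
time_s: 8.87
position: [0.5444, -0.1992, 0.046]
tool_rot: [[0.978, 0.208, -0.028], [0.208, -0.978, 0.007], [-0.026, -0.013, -1.0]]
ft_force: [-3.0, 1.3, 6.6]
grip_width: 0.0257
```

Contact felt at 6.6 N upward, so the cell is on the platform. Releasing it now.

apply_moves:
  motion:
    - {"tx": 0, "ty": 0, "tz": 0, "turn": 0, "jaw": -0.35}
    - {"tx": 0, "ty": 0, "tz": 0, "turn": 0, "jaw": -0.25}
    - {"tx": 0, "ty": 0, "tz": 0, "turn": 0, "jaw": -0.1}
    - {"tx": 0, "ty": 0, "tz": 0, "turn": 0, "jaw": 0.1}
    - {"tx": 0, "ty": 0, "tz": 0, "turn": 0, "jaw": 0.4}

```text
time_s: 9.28
position: [0.5443, -0.1992, 0.0459]
tool_rot: [[0.978, 0.208, -0.028], [0.208, -0.978, 0.007], [-0.026, -0.013, -1.0]]
ft_force: [-1.4, -0.3, 0.7]
grip_width: 0.0574
```

apply_moves:
  motion:
    - {"tx": 0, "ty": 0, "tz": 0, "turn": 0, "jaw": 0.5}
    - {"tx": 0, "ty": 0, "tz": 0, "turn": 0, "jaw": 0.5}
    - {"tx": 0, "ty": 0, "tz": 0, "turn": 0, "jaw": 0.5}

```text
time_s: 9.53
position: [0.5444, -0.1992, 0.0458]
tool_rot: [[0.978, 0.208, -0.028], [0.208, -0.978, 0.007], [-0.026, -0.013, -1.0]]
ft_force: [-0.1, 0.3, -0.8]
grip_width: 0.0638
```

Run:
```python
from h import *
im,d,c=grab('wrist','w5')
s=telemetry.observe();print(s['position'],s['grip_width'],s['ft_force'])
p=np.array(s['position']);R=np.array(s['tool_rot'])
uu,vv=np.meshgrid(range(640),range(400))
W=np.array([atd(c,d,u,v) for u,v in zip(uu.ravel(),vv.ravel())]).reshape(400,640,3)
k=(d>0)&(abs(W[...,2]-.095)<.003)&(np.hypot(W[...,0]-.5447,W[...,1]+.2)<.036)
print(k.sum(),cv2.minAreaRect(W[k][:,:2].astype(np.float32)*1000))
o=np.zeros((400,640,3),np.uint8)
cv2.imwrite('pics/c5.png',im[:,:,::-1])
```

```text
[ 0.54435071 -0.19919556  0.04583882] 0.06395820012908143 [ 0.32410495 -0.38512328 -0.23208552]
3844 ((545.8875122070312, -199.69464111328125), (55.05744934082031, 67.3953628540039), 11.898588180541992)
```

View pics/c5.png

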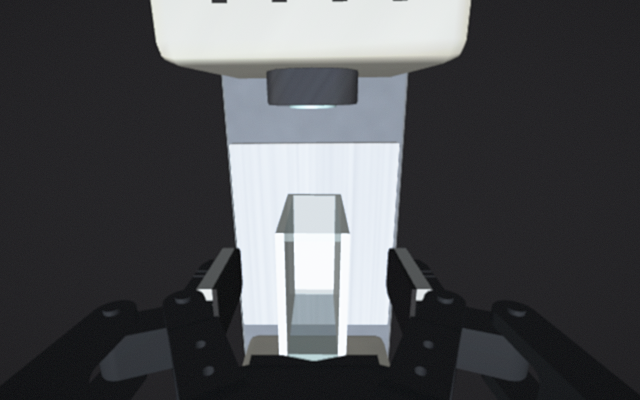

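The fingers are clear on both sides, with the cell upright in the middle of the plate at (312,290). Next I'll lift away and check from above.

apply_moves:
  motion:
    - {"tx": 0, "ty": 0, "tz": -1.5, "turn": 0, "jaw": 0.5}
    - {"tx": 0, "ty": 0, "tz": -4, "turn": 0, "jaw": 0.5}
    - {"tx": 0, "ty": 0, "tz": -7, "turn": 0, "jaw": 0.5}
    - {"tx": 0, "ty": 0, "tz": -10.5, "turn": 0, "jaw": 0.5}
    - {"tx": 0, "ty": 0, "tz": -14, "turn": 0, "jaw": 0.5}

```text
time_s: 10.0
position: [0.548, -0.2, 0.1871]
tool_rot: [[0.978, 0.208, -0.029], [0.208, -0.978, 0.008], [-0.027, -0.014, -1.0]]
ft_force: [0.9, 0.3, 1.0]
grip_width: 0.0641
```

apply_moves:
  motion:
    - {"tx": -1, "ty": -3.5, "tz": 0, "turn": 0, "jaw": 0.5}
    - {"tx": -2, "ty": -7, "tz": 0, "turn": 0, "jaw": 0.5}
    - {"tx": -3, "ty": -10.5, "tz": 0, "turn": 0, "jaw": 0.5}
    - {"tx": -4, "ty": -14, "tz": 0, "turn": 0, "jaw": 0.5}
    - {"tx": -5, "ty": -17.5, "tz": 0, "turn": 0, "jaw": 0.5}

```text
time_s: 10.42
position: [0.4616, -0.0379, 0.191]
tool_rot: [[0.978, 0.207, -0.029], [0.208, -0.978, 0.008], [-0.027, -0.014, -1.0]]
ft_force: [0.7, 1.0, 0.8]
grip_width: 0.0641
```

apply_moves:
  motion:
    - {"tx": 0, "ty": -1, "tz": 0, "turn": 0, "jaw": 0.5}
    - {"tx": 0, "ty": -1, "tz": 0, "turn": 0, "jaw": 0.5}
    - {"tx": 0, "ty": -1, "tz": 0, "turn": 0, "jaw": 0.5}

```text
time_s: 10.67
position: [0.4599, -0.0283, 0.1914]
tool_rot: [[0.978, 0.209, -0.028], [0.209, -0.978, 0.007], [-0.026, -0.013, -1.0]]
ft_force: [1.3, -1.3, 0.1]
grip_width: 0.0642
```

Run:
```python
from h import *
im,d,c=grab('top','t6')
im2,_,_=grab('side','s6')
uu,vv=np.meshgrid(range(640),range(400))
W=np.array([atd(c,d,u,v) for u,v in zip(uu.ravel(),vv.ravel())]).reshape(400,640,3)
k=(d>0)&(abs(W[...,2]-.095)<.007)&(np.hypot(W[...,0]-.5447,W[...,1]+.2)<.036)
print(k.sum(),cv2.minAreaRect(W[k][:,:2].astype(np.float32)*1000))
o=np.zeros((480,800,3),np.uint8);o[:250,:400]=cv2.resize(im,(400,250));o[:480,410:790]=cv2.resize(im[70:230,400:526],(380,480),interpolation=cv2.INTER_CUBIC)
o[250:480,:400]=cv2.resize(im2,(400,230))
cv2.imwrite('pics/c6.png',o[:,:,::-1])
a=load('top0')['im'].astype(int)
for n,(u0,u1,v0,v1) in dict(short=(160,200,195,230),round=(185,220,125,160)).items(): print(n,abs(a[v0:v1,u0:u1]-im[v0:v1,u0:u1]).max(),abs(a[v0:v1,u0:u1]-im[v0:v1,u0:u1]).mean())
s=telemetry.observe();print(s['time_s'],s['position'])
```

```text
64 ((561.087158203125, -195.43019104003906), (20.003719329833984, 29.212791442871094), 1.6565606594085693)
short 3 0.675952380952381
round 3 0.6228571428571429
10.7667 [ 0.46020884 -0.02914516  0.19100183]
```

View pics/c6.png

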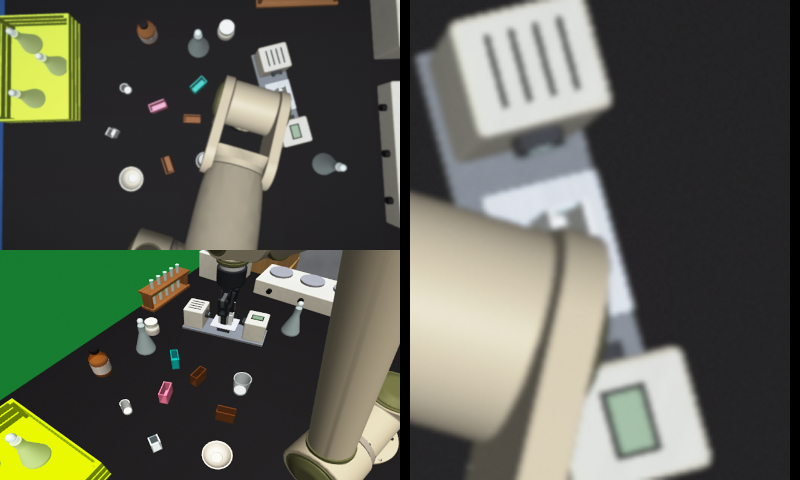

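The arm covers the cell in the top view, and the other two cells haven't moved. I'll move further aside for a clear check.

apply_moves:
  motion:
    - {"tx": 0, "ty": -4, "tz": 0, "turn": 0, "jaw": 0.5}
    - {"tx": 0, "ty": -8, "tz": 0, "turn": 0, "jaw": 0.5}
    - {"tx": 0, "ty": -12, "tz": 0, "turn": 0, "jaw": 0.5}
    - {"tx": 0, "ty": -15, "tz": 0, "turn": 0, "jaw": 0.5}
    - {"tx": 0, "ty": -16, "tz": 0, "turn": 0, "jaw": 0.5}

```text
time_s: 11.18
position: [0.4269, 0.1295, 0.193]
tool_rot: [[0.978, 0.208, -0.029], [0.209, -0.978, 0.008], [-0.027, -0.014, -1.0]]
ft_force: [1.1, 0.1, 0.6]
grip_width: 0.0636
```

apply_moves:
  motion:
    - {"tx": 0, "ty": 0, "tz": 0, "turn": 0, "jaw": 0.5}
    - {"tx": 0, "ty": 0, "tz": 0, "turn": 0, "jaw": 0.5}
    - {"tx": 0, "ty": 0, "tz": 0, "turn": 0, "jaw": 0.5}

```text
time_s: 11.43
position: [0.4277, 0.1283, 0.1928]
tool_rot: [[0.978, 0.207, -0.029], [0.207, -0.978, 0.008], [-0.027, -0.014, -1.0]]
ft_force: [-0.6, 0.1, -1.3]
grip_width: 0.0644
```

Run:
```python
from h import *
im,d,c=grab('top','t7')
im2,_,_=grab('side','s7')
uu,vv=np.meshgrid(range(640),range(400))
W=np.array([atd(c,d,u,v) for u,v in zip(uu.ravel(),vv.ravel())]).reshape(400,640,3)
k=(d>0)&(abs(W[...,2]-.095)<.008)&(np.hypot(W[...,0]-.5447,W[...,1]+.2)<.036)
r=cv2.minAreaRect(W[k][:,:2].astype(np.float32)*1000);print(k.sum(),r)
o=np.zeros((480,790,3),np.uint8);o[:480,400:780]=cv2.resize(im[70:230,400:526],(380,480),interpolation=cv2.INTER_CUBIC)
o[:300,:395]=cv2.resize(im2[60:180,270:428],(395,300),interpolation=cv2.INTER_CUBIC)
cv2.imwrite('pics/c7.png',o[:,:,::-1])
s=telemetry.observe();print(s['time_s'],np.abs(s['qvel']).max(),s['ft_force'])
```

```text
187 ((543.9661865234375, -199.00466918945312), (53.80909729003906, 27.663101196289062), 11.689637184143066)
11.5333 0.275380729647774 [ 0.75901554 -0.76228168 -1.06065058]
```

View pics/c7.png

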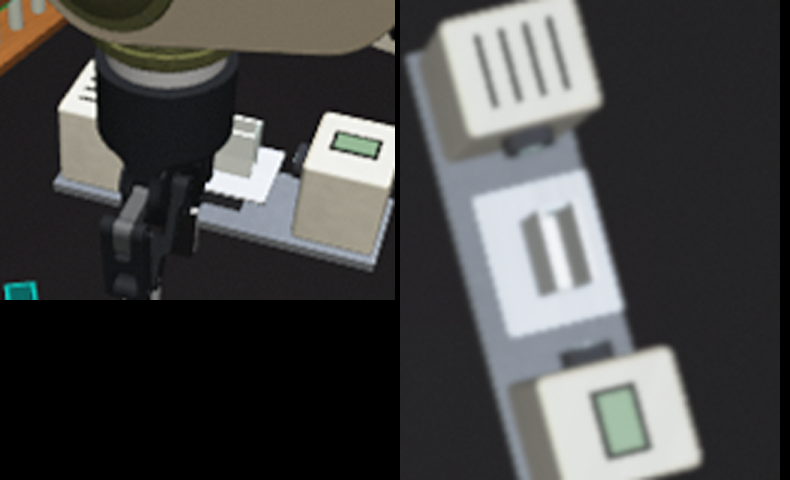

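The top view shows the cell upright in the middle of the plate and aligned with the light path. Its centre is (0.5440, -0.1990), against (0.5447, -0.2006) for the stage, and its angle is 11.7° against 11.8°. I'm handing the job in.

```bash
python3 -c "
from h import *
print(close_job())"
```

```text
the job is handed in; nothing more can be done
None
```

The long cell is standing upright and released in the middle of the platform, with its clear ends towards lamp and detector. I handed the job in at about 11.5 s; no verdict is reported.

**First grasp missed:** the fingers closed to zero width just above the cell, which didn't move. The wrist depth put the closed fingertips about 21 mm behind the reported TCP, where the spec says 17 mm ahead, and the side picture agreed. I worked from the measured offset, went about 36 mm lower, and the second grasp held at 25.7 mm. I set the cell down until I felt about 6.6 N of contact, then opened the jaws.

**Last checks:**
- **Position:** in the top view the cell is within about 2 mm of the platform centre. The wrist camera had put that centre about 2 mm to one side, so I aimed between the two; both are well inside tolerance.
- **Angle:** its length is within about 0.2° of the light path.
- **Height:** its rim is about 95 mm above the bench, as it should be for a 50 mm cell on the 45 mm platform.
- **Other cells:** the top view of the short and round cells just after the release matches the first picture. I didn't repeat that comparison after the last sideways move, which was at about 0.19 m height.
- **Robot:** the arm was still and clear of everything.

**Other mismatch:** the tool leaned about 1.6° while placing, which these moves can't correct. I saw no lean in the cell afterwards.

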